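Uncouple the trailer hitch on the bench stand

ROBOT

A 6-joint arm with a two-finger parallel gripper is mounted at the origin on a cart in front of the work surface, level with it; the furniture and walls round the work are solid. World frame = base frame: x ahead of the robot, y to its left, z up, the work surface at z = 0. Lengths are in mm, angles in rad, forces in N, time in s.
With the tool pointing down it reaches from about 350 to 875 mm from the base axis. Payload 4.2 kg.
Tool frame: the origin (TCP) lies at the very end of the fingers, on their centre line; the grasp point (between the pads) lies arm.hold_point_z behind it (arm.hold_point_z is the distance from the TCP to the grasp point, in mm); y points along the fingers, x is the direction in which the jaws open and shut, and the axes are right-handed (so a half turn about y gives the same grasp; the last joint's range is limited). The gripper opens to 85 mm and grips with 20 to 120 N. Pads are 22 mm wide; open, the fingers measure 114 mm over their backs; the gripper's body (76 mm by 85 mm) begins 54 mm behind the grasp point. The pads swing forward as they close: fully open they stand 13 mm farther back than shut.
Start: joints at [-1.083, 0.385, 0.008, 0, -1.194, -0.259], TCP at [141.773, -608.687, 231.312] pointing down, gripper open.
Joint ranges: [-3.14, 3.14], [-1.21, 2.06], [-1.07, 1.41], [-3.16, 2.05], [-2.99, -0.16], [-3.1, 3.1]. Speed limits (rad/s): [2.79, 2.79, 3.14, 3.14, 3.14, 3.14].

INTERFACE

Orientations are given as a unit quaternion [x, y, z, w].
In Python, from bench import arm gives the robot as it stands.
- The arm moves only by the shell command python3 -m creep 'ROWS'. ROWS is JSON, a list of rows, each a list of 3 entries, a list of its own where there are three numbers: the shift along the world's x, y, z in mm, then the turn, a rotation vector about the world's x, y, z in rad, then the gripper command: -1 is shut, 1 is fully open, values between are in proportion. In form: [[[dx, dy, dz], [wx, wy, wz], jaw], ...]. A call has 1 to 12 rows; each row is the pose to reach, as a shift and turn from the pose commanded when the call began; what a row does not reach only later rows make up. A row lasts 1/12 s, in which the tool goes at most 41.7 mm and 7.16 degrees, less where a joint would pass 70% of its speed; a pose out of reach is approached as far as the arm can. A call with a gripper value outside its range is refused whole. The fingers move at their own pace and stop on an object; the grip force is fixed at half the most. Time passes only in rows, so rows that repeat a pose let the fingers close. It gives the time, the measured TCP pose, the force and the opening at its end, in the units of the state.
- arm.read_state(): the state, without advancing time (a new reading comes with each control period).
- arm.get_image(name): name is "scene" or "top"; returns (picture, depth): 480x640x3 uint8, red, green, blue; 480x640 float32, mm along the optical axis (not along the pixel's ray), 0 where there is no reading.
- arm.camera_params(name): a dict with "camera_matrix" (3x3 intrinsics, pixels), "k1" (the pictures are not rectified: a ray, as slopes to the right and down, at radius r is drawn at 1 + k1 r^2 times it, then the intrinsics apply), "extrinsics" (4x4, takes a point from world to camera coordinates). Camera axes: x right, y down, z forward; pixel columns grow to the right and rows downward; lengths in mm; the calibration is good to about 2 mm. A picture is of the moment at which its call begins. camera_params takes no time and is no camera call.
- arm.job_done(): hands the job in, once; it reports no verdict.
The state is a dict: "clock": time; "joints": joint angles; "joint_vel": joint speeds; "joint_efforts": joint torques, N m; "position": TCP position; "ee_rot": TCP orientation; "contact_force": force on the tool from outside, world axes, zero at the start; "wrist_torque": the same for the moment, N m; "gripper_width": finger opening in mm.
Only numpy, scipy, OpenCV 4.12 (cv2) and the standard library are available. Lean on these libraries where they do the work, as an engineer would, in place of code of your own. Each camera call takes 0.05 s, during which the arm holds its last target.

TASK

Uncouple the trailer hitch: first draw the orange-headed safety pin up out of the coupler and leave it standing upright, foot down, in the green cup. Then take the red latch paddle and the black fixed post together, pull the paddle sideways towards the post against its spring as far as it goes, and lift the coupler with its tongue level, straight up off the ball, about 8 cm. Finish while still holding it there, raised and with the latch still pulled; leave the other things on the bench where they are.

Things in the scene. Friction and masses are not known exactly. Their poses are not given: they have to be found in the camera images.
- hitch_stand: grey steel stand fixed to the bench: base plate 220 x 104 x 10 mm (x -50 to 170 mm) with a ball stud and, at x = +143 mm, a cradle for the tongue. Origin on the bench top directly under the ball; x axis from ball to cradle, z up. The ball (28 mm wide, flat underside at z = 45, top at z = 67 mm) stands on a thin neck
- coupler: loose blue coupler head with aluminium tongue stub, 0.45 kg, 187 mm long, seated over the ball with the tongue in the cradle, axes parallel to the stand's. Origin on the ball's axis at the underside of the head (47 mm above the bench when seated). Blue top face at z = 28 mm; only post, paddle and pin rise above z = 33 mm. Balanced about x = 35 mm within 15 mm
- grip_mid (a point): point on the coupler midway between the outer faces of black post (y -9 to -1 mm) and pulled red paddle, 19 mm below their tops, at 35, 3, 59 mm of the coupler. Post and paddle are upright plates 24 mm wide in x. Fingers closing here along the coupler's y take the post and pull in the paddle: 38 mm over both at rest, 24 mm when pulled
- latch (a joint): latch slide, m: 0 at rest (bolt under the ball, coupler locked), 0.014 fully pulled, moving towards the coupler's -y; freed from about 0.008. Its spring pushes back with 5 N at rest and 9 N when fully pulled and returns it to 0 when let go. While the safety pin is in, the paddle is blocked
- latch_paddle (a point): centre of the outer face of the red latch paddle, at the height of grip_mid (coupler frame 35, 29, 59 mm at rest; y = 15 mm when pulled); it moves with the latch. The paddle is 8 mm thick
- safety_pin: loose safety pin, 122 mm long, 60 g: steel shank 12.5 mm thick, collar 20 mm wide from 80 to 84 mm above the foot, orange round head 16 mm thick from 84 to 122 mm. Origin at the centre of its foot, z along the pin to the head. It starts upright in a blind square 14 mm hole, 22 mm deep, at x = 35, y = 14 mm of the coupler, foot 53 mm above the bench
- pin_grip (a point): centre of the pin's orange head, on its axis 107 mm above the foot: the place to take it
- pin_cup: green round cup, fixed to the bench, 42 mm outside, 34 mm inside, rim 65 mm above the bench, inner floor at 6 mm; round foot 64 mm wide. Origin on its axis at the bench top; it stands left or right of the stand
- grease_jar: bystander: white jar with black lid, 54 x 54 x 70 mm, origin under its centre
- pedal: bystander: black pedal, 78 x 94 x 22 mm, origin under the centre
- bottom_bracket_cup: bystander: black threaded ring, 47 x 47 x 24 mm, origin under the centre

How it is judged:
By the outcome, as a careful person would: the job done as asked, in the order asked, and still so for the second after the job is handed in, while the arm keeps its last pose, push and grip.
It also fails if it takes over 51 s, if anything falls off the work surface, if the arm or the gripper's body presses on something with over 40 N, if the wrist force passes 120 N, or if a joint passes its speed limit or range.

## Working session

There is one attempt and no reset: what is moved stays moved. The work goes in short steps, Python scripts to look and compute and a shell command to move; the robot and the scene stay as the last step left them, time stands still between calls to the robot, and variables do not carry over. Pictures are saved under pics/ and viewed, and the job is handed in when it is done.

```bash
mkdir -p pics; ls
python3 - <<'E'
from bench import arm
import cv2,numpy as np
print(arm.read_state(), arm.hold_point_z)
for n in("scene","top"):
    p,d=arm.get_image(n); cv2.imwrite(f"pics/{n}0.png",p[:,:,::-1]); np.save(f"pics/{n}0.npy",d);np.save(f"pics/{n}0i.npy",p)
    print(arm.camera_params(n))
E
```

```text
pics
{'clock': 0.0, 'joints': array([-1.08339830e+00,  3.85593412e-01,  6.64955399e-03, -5.31989804e-04,
       -1.19400281e+00, -2.58596745e-01]), 'joint_vel': array([-0.000639  ,  0.00075898,  0.00212874, -0.0009676 , -0.00040785,
       -0.00156979]), 'joint_efforts': array([ 3.24490429e-04, -3.92287517e+01,  1.88394803e+01,  4.18605477e+00,
       -4.67700243e-03, -9.47536194e-06]), 'position': array([ 141.65314182, -608.143598  ,  230.20372695]), 'ee_rot': array([ 0.43908368,  0.55422872, -0.55329896, -0.44033659]), 'contact_force': array([ 0.36399626, -0.41170713,  0.21366877]), 'wrist_torque': array([ 0.01553331, -0.00735087,  0.02906429]), 'gripper_width': 85.72014278171787} 18.700000000000003
{'camera_matrix': array([[586.78742071,   0.        , 320.56992776],
       [  0.        , 586.78742071, 235.75690507],
       [  0.        ,   0.        ,   1.        ]]), 'k1': -0.025522039030860044, 'extrinsics': array([[-8.21752615e-01, -5.69540458e-01, -1.86092781e-02,
         4.48415194e+02],
       [-2.13519762e-01,  3.38022746e-01, -9.16596931e-01,
         2.20698307e+02],
       [ 5.28329396e-01, -7.49242477e-01, -3.99379219e-01,
         1.11826184e+03],
       [ 0.00000000e+00,  0.00000000e+00,  0.00000000e+00,
         1.00000000e+00]])}
{'camera_matrix': array([[491.3559877 ,   0.        , 325.62323528],
       [  0.        , 491.3559877 , 239.19901565],
       [  0.        ,   0.        ,   1.        ]]), 'k1': -0.049417326133622576, 'extrinsics': array([[ 2.33086216e-02, -9.99725422e-01, -2.40593155e-03,
        -2.07032132e+01],
       [-9.92861669e-01, -2.28668798e-02, -1.17059008e-01,
         5.55389321e+02],
       [ 1.16971850e-01,  5.11724134e-03, -9.93122047e-01,
         1.26563277e+03],
       [ 0.00000000e+00,  0.00000000e+00,  0.00000000e+00,
         1.00000000e+00]])}
```

View pics/scene0.png

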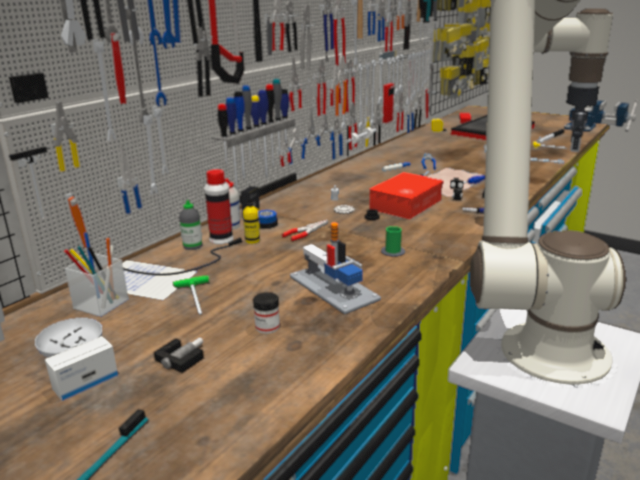

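View pics/top0.png

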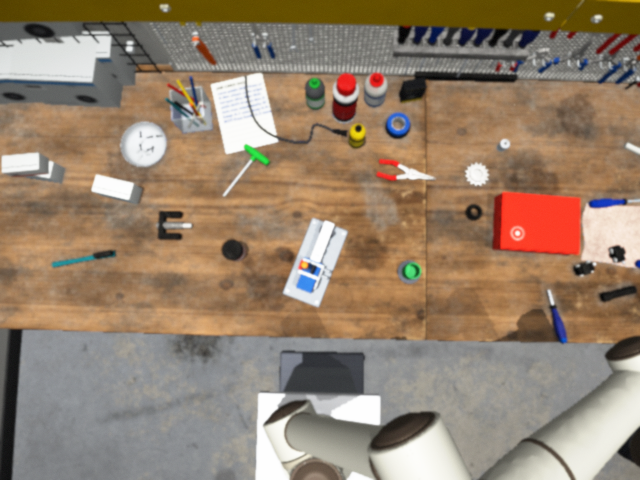

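```bash
cat > h.py <<'E'
from bench import arm
import cv2,numpy as np
def ray(n,u,v):
    c=arm.camera_params(n);K=c["camera_matrix"];E=c["extrinsics"]
    q=cv2.undistortPoints(np.array([[[u,v]]],float),K,np.array([c["k1"],0,0,0,0.]))[0,0]
    R=E[:3,:3];o=-R.T@E[:3,3];d=R.T@np.array([q[0],q[1],1.]);return o,d
def plane(n,u,v,z):
    o,d=ray(n,u,v);return o+d*(z-o[2])/d[2]
def depthpt(n,u,v,dep):
    o,d=ray(n,u,v);return o+d*dep
def proj(n,p):
    c=arm.camera_params(n);E=c["extrinsics"];q=E[:3,:3]@p+E[:3,3];x,y=q[:2]/q[2];s=1+c["k1"]*(x*x+y*y)
    K=c["camera_matrix"];return np.array([K[0,0]*x*s+K[0,2],K[1,1]*y*s+K[1,2]])
def two(u1,v1,u2,v2):
    o1,d1=ray("scene",u1,v1);o2,d2=ray("top",u2,v2)
    A=np.stack([d1,-d2],1);t=np.linalg.lstsq(A,o2-o1,rcond=None)[0]
    a=o1+d1*t[0];b=o2+d2*t[1];return (a+b)/2,np.linalg.norm(a-b)
def mask(p,lo,hi,roi):
    h=cv2.cvtColor(p,cv2.COLOR_RGB2HSV);m=cv2.inRange(h,lo,hi)
    k=np.zeros_like(m);x0,y0,x1,y1=roi;k[y0:y1,x0:x1]=m[y0:y1,x0:x1];return k
def cen(m):
    ys,xs=np.nonzero(m);return (xs.mean(),ys.mean(),len(xs)) if len(xs) else None
def crop(n,roi,f,fn,p=None):
    p=arm.get_image(n)[0] if p is None else p
    x0,y0,x1,y1=roi;cv2.imwrite(fn,cv2.resize(p[y0:y1,x0:x1,::-1],None,fx=f,fy=f,interpolation=cv2.INTER_CUBIC))
E
python3 - <<'E'
from h import *
t=np.load("pics/top0i.npy");s=np.load("pics/scene0i.npy");dt=np.load("pics/top0.npy")
crop("top",(270,210,350,310),6,"pics/t0c.png",t)
crop("scene",(280,210,420,320),5,"pics/s0c.png",s)
# pin head orange
for n,p,roi in(("top",t,(280,210,350,310)),("scene",s,(300,215,380,300))):
    for nm,lo,hi in(("or",(8,150,100),(20,255,255)),("red",(0,150,80),(6,255,255)),("blue",(100,120,80),(125,255,255))):
        print(n,nm,cen(mask(p,lo,hi,roi)))
m=mask(t,(55,100,40),(85,255,255),(395,255,425,290));c=cen(m);print("cup",c,plane("top",c[0],c[1],65))
print("cup scene",cen(mask(s,(55,100,40),(85,255,255),(380,220,410,262))))
# plate corners: grey low sat
h=cv2.cvtColor(t,cv2.COLOR_RGB2HSV)
m=mask(t,(0,0,90),(179,50,255),(275,212,355,312))|mask(t,(95,0,90),(130,255,255),(275,212,355,312))
cs,_=cv2.findContours(m,cv2.RETR_EXTERNAL,cv2.CHAIN_APPROX_NONE);k=max(cs,key=cv2.contourArea)
r=cv2.minAreaRect(k);print(r)
for q in cv2.boxPoints(r):print(q,plane("top",*q,10)[:2])
E
```

```text
top or (np.float64(303.8076923076923), np.float64(264.53846153846155), 26)
top red (np.float64(300.125), np.float64(265.75), 8)
top blue (np.float64(307.41263940520446), np.float64(280.1449814126394), 269)
scene or (np.float64(334.0), np.float64(230.728), 125)
scene red (np.float64(323.7546012269939), np.float64(249.64417177914112), 163)
scene blue (np.float64(345.85497835497836), np.float64(273.5822510822511), 462)
cup (np.float64(411.3595041322314), np.float64(270.6942148760331), 242) [ 475.80224909 -229.29019062   65.        ]
cup scene (np.float64(392.96927374301674), np.float64(239.3463687150838), 358)
((315.0540771484375, 261.063720703125), (40.13240051269531, 85.0897445678711), 21.09234046936035)
[281.02158 293.5369 ] [410.31254188 107.37595108]
[311.64297 214.14803] [625.73204365  31.68761577]
[349.08658 228.59055] [588.62080495 -70.26842767]
[318.46518 307.97943] [374.64193146   6.95754783]
```

View pics/t0c.png

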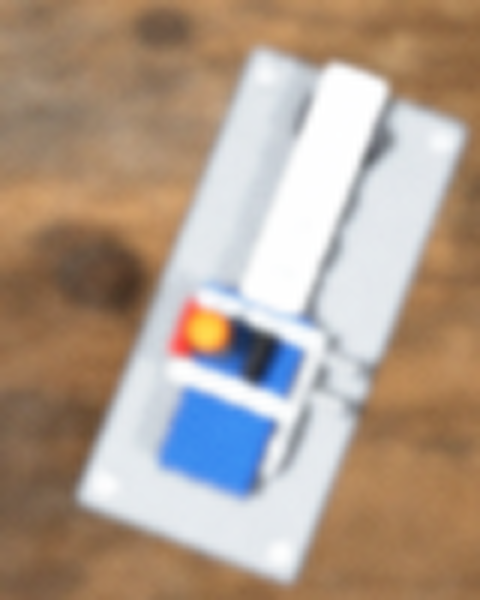

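View pics/s0c.png

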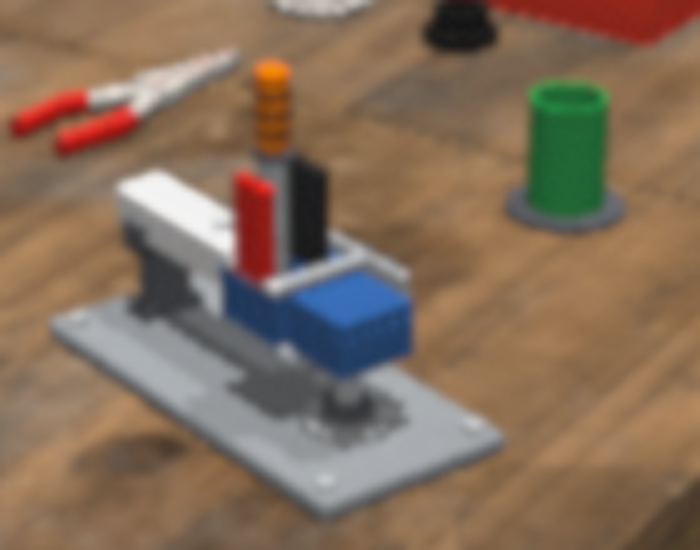

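Run:
```python
from h import *
t=np.load("pics/top0i.npy");s=np.load("pics/scene0i.npy");dt=np.load("pics/top0.npy");ds=np.load("pics/scene0.npy")
crop("top",(385,245,435,295),10,"pics/t0cup.png",t)
# orange incl. darker
for lo in((4,120,80),(8,120,100)):
  a=mask(t,lo,(24,255,255),(298,257,312,272));print(cen(a),plane("top",*cen(a)[:2],173))
  b=mask(s,lo,(24,255,255),(328,218,342,243));print(cen(b),plane("scene",*cen(b)[:2],156))
ys,xs=np.nonzero(b);print(ys.min(),ys.max(),xs.min(),xs.max())
print(dt[262:268,300:308].round())
# predicted model
x=np.array([np.cos(np.radians(-19.36)),np.sin(np.radians(-19.36))]);y=np.array([-x[1],x[0]]);c=np.array([499.8,18.9])-60*x
print("ball",c)
P=lambda a,b,z:np.r_[c+a*x+b*y,z]
for nm,p in(("pin top",P(35,14,175)),("pin mid",P(35,14,156)),("post top",P(35,-5,125)),("padtop",P(35,25,125)),("plate-50-52",P(-50,-52,10)),("170-52",P(170,-52,10)),("170,52",P(170,52,10)),("-50 52",P(-50,52,10)),("tongue end",P(160,0,80))):print(nm,p.round(1),proj("top",p).round(1),proj("scene",p).round(1))
# cup via scene: bbox of the green
b=mask(s,(55,100,30),(85,255,255),(380,220,410,262));ys,xs=np.nonzero(b);print(xs.min(),xs.max(),ys.min(),ys.max())
q=cen(b); print(plane("scene",*q[:2],36))
for p in((475.8,-229.3,65),(475.8,-229.3,6),(475.8,-229.3,0)):print(proj("top",np.array(p)),proj("scene",np.array(p)))
```

```text
(np.float64(303.6521739130435), np.float64(264.5), 46) [478.37531986  41.47609134 173.        ]
(np.float64(333.99411764705883), np.float64(230.72941176470587), 170) [478.74970696  40.10445918 156.        ]
(np.float64(304.0), np.float64(264.53846153846155), 39) [478.30425799  40.65926892 173.        ]
(np.float64(333.99411764705883), np.float64(230.72941176470587), 170) [478.74970696  40.10445918 156.        ]
221 240 328 339
[[1200. 1196. 1152. 1150. 1145. 1149. 1159. 1246.]
 [1199. 1202. 1150. 1147. 1150. 1151. 1145. 1190.]
 [1200. 1150. 1145. 1148. 1149. 1147. 1148. 1144.]
 [1196. 1145. 1146. 1148. 1151. 1149. 1146. 1152.]
 [1192. 1150. 1148. 1149. 1147. 1149. 1150. 1150.]
 [1199. 1185. 1147. 1148. 1148. 1148. 1149. 1166.]]
ball [443.19274078  38.79015344]
pin top [480.9  40.4 175. ] [304.1 263.4] [333.  222.5]
pin mid [480.9  40.4 156. ] [304.5 263.9] [333.1 230.6]
post top [474.6  22.5 125. ] [312.3 267.5] [340.1 241.3]
padtop [484.5  50.8 125. ] [300.8 263.2] [329.3 244.8]
plate-50-52 [378.8   6.3  10. ] [318.8 306.4] [380.3 295.2]
170-52 [586.3 -66.6  10. ] [347.7 229.4] [322.3 261.2]
170,52 [620.8  31.5  10. ] [311.7 215.9] [287.5 272.8]
-50 52 [413.3 104.4  10. ] [282.2 292.5] [343.6 309.9]
tongue end [594.1 -14.3  80. ] [328.4 222.2] [306.8 242.3]
386 400 227 252
[ 473.97157138 -228.28104648   36.        ]
[411.36332359 270.6951781 ] [392.87404312 228.79716111]
[407.60281076 271.87247595] [392.18526534 249.51422526]
[407.23901253 271.98634976] [392.11614912 251.58550152]
```

View pics/t0cup.png

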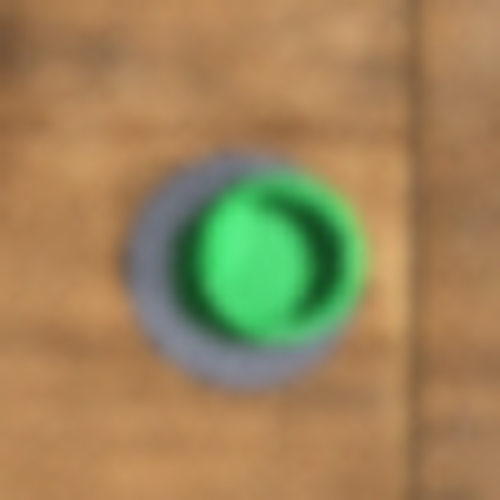

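Run:
```python
from h import *
s=np.load("pics/scene0i.npy")
print(plane("top",412.6,270.3,65),plane("top",409,271.7,3))
crop("scene",(370,215,415,265),12,"pics/s0cup.png",s)
for c in((475.5,-232.5),(473,-231)):
  for z in(65,0):print(c,z,proj("top",np.r_[c,z]),proj("scene",np.r_[c,z]))
s=arm.read_state()
from scipy.spatial.transform import Rotation as R
print(R.from_quat(s["ee_rot"]).as_matrix().round(3))
```

```text
[ 476.88162891 -232.46940255   65.        ] [ 476.50999169 -233.54718153    3.        ]
(475.5, -232.5) 65 [412.60993622 270.83996106] [393.56643161 228.41420562]
(475.5, -232.5) 0 [408.42499997 272.12412868] [392.79809594 251.17578025]
(473, -231) 65 [412.021636   271.80393086] [394.14830474 228.80529973]
(473, -231) 0 [407.86434787 273.04130575] [393.36885673 251.59623566]
[[-0.227 -0.001 -0.974]
 [ 0.974  0.002 -0.227]
 [ 0.002 -1.     0.   ]]
```

View pics/s0cup.png

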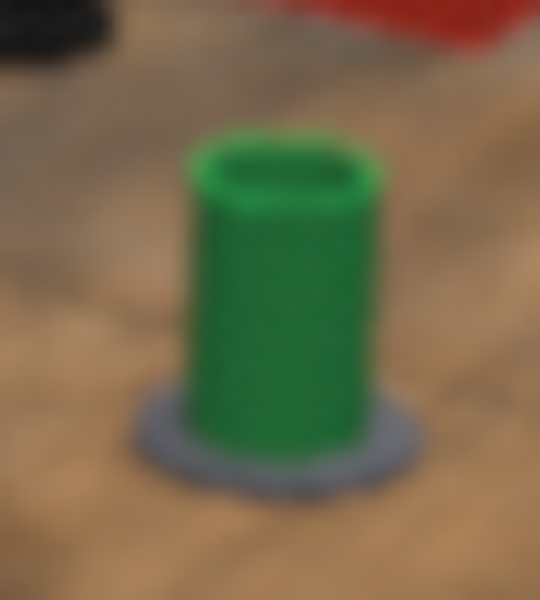

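```bash
python3 -m creep '[[[30,40,10],[0,0,-0.1],1],[[50,70,10],[0,0,-0.2],1],[[70,105,10],[0,0,-0.3],1],[[85,140,10],[0,0,-0.4],1],[[105,175,10],[0,0,-0.5],1],[[120,210,10],[0,0,-0.567],1],[[140,245,10],[0,0,-0.567],1],[[160,280,10],[0,0,-0.567],1],[[175,315,10],[0,0,-0.567],1],[[195,350,10],[0,0,-0.567],1],[[210,385,10],[0,0,-0.567],1],[[225,420,10],[0,0,-0.567],1]]'
python3 - <<'E'
from bench import arm
s=arm.read_state();print(s["position"],s["joints"],s["clock"])
E
```

```text
clock: 1.1
position: [366.9, -186.8, 241.2]
ee_rot: [-0.577, -0.409, 0.409, 0.577]
contact_force: [1.4, -0.2, -0.4]
gripper_width: 85.3
[ 366.90947681 -186.80185656  241.21530242] [-7.24659616e-02  2.10342237e-03 -4.56038419e-01 -2.00698098e-04
 -1.11267072e+00 -1.83644467e+00] 1.1
```

```bash
python3 -m creep '[[[18,36,0],[0,0,0],1],[[36,72,0],[0,0,0],1],[[54,108,0],[0,0,0],1],[[72,144,0],[0,0,0],1],[[90,180,0],[0,0,0],1],[[104,212,-10],[0,0,0],1],[[112,229,-20],[0,0,0],1],[[112,229,-20],[0,0,0],1],[[112,229,-20],[0,0,0],1]]'
python3 - <<'E'
from h import *
from scipy.spatial.transform import Rotation as R
s=arm.read_state();print(s["position"],s["clock"],s["joints"]);print(R.from_quat(s["ee_rot"]).as_matrix().round(3))
p,d=arm.get_image("scene");crop("scene",(270,150,410,290),4,"pics/s1.png",p)
E
```

```text
clock: 1.85
position: [478.3, 40.9, 220.2]
ee_rot: [-0.576, -0.408, 0.41, 0.577]
contact_force: [0.2, -1.3, -0.2]
gripper_width: 85.8
[478.29118665  40.88077332 220.22245361] 1.85 [ 4.24528124e-01  1.47423964e-01 -3.50426278e-01 -1.83815710e-04
 -1.07593369e+00 -2.33165726e+00]
[[ 0.33  -0.003 -0.944]
 [ 0.944 -0.001  0.33 ]
 [-0.002 -1.     0.002]]
```

View pics/s1.png

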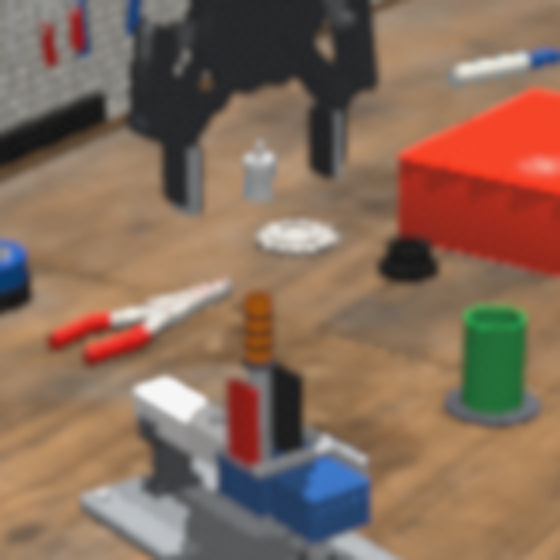

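```bash
python3 -m creep '[[[0,0,-30],[0,0,0],1],[[0,0,-60],[0,0,0],1],[[0,0,-79],[0,0,0],1],[[0,0,-79],[0,0,0],0],[[0,0,-79],[0,0,0],-0.5],[[0,0,-79],[0,0,0],-1],[[0,0,-79],[0,0,0],-1],[[0,0,-79],[0,0,0],-1],[[0,0,-79],[0,0,0],-1],[[0,0,-79],[0,0,0],-1],[[0,0,-79],[0,0,0],-1],[[0,0,-79],[0,0,0],-1]]'
python3 - <<'E'
from h import *
s=arm.read_state();print(s)
for n,r,f in(("scene",(300,190,370,280),6),):crop(n,r,f,f"pics/{n}2.png")
E
```

```text
clock: 2.9
position: [479.3, 40.2, 143.1]
ee_rot: [0.577, 0.409, -0.409, -0.577]
contact_force: [-0.2, -1.9, 4.0]
gripper_width: 14.2
{'clock': 2.9, 'joints': array([ 4.23008456e-01,  2.30298539e-01, -4.63973799e-01,  1.04835537e-03,
       -8.75437947e-01, -2.33201786e+00]), 'joint_vel': array([ 0.00023422,  0.00181155, -0.00358583,  0.00025195, -0.00081076,
       -0.00042157]), 'joint_efforts': array([ 6.49965797e-01, -2.60354233e+01,  1.46517724e+01,  2.62042634e+00,
        3.24367387e-01, -2.15418120e-03]), 'position': array([479.26197399,  40.24768142, 143.13592492]), 'ee_rot': array([ 0.57723446,  0.40923258, -0.40858831, -0.57652811]), 'contact_force': array([-0.20707312, -1.88806984,  3.98134108]), 'wrist_torque': array([-0.52236771,  0.10951938,  0.02695431]), 'gripper_width': 14.164682408490918}
```

View pics/scene2.png

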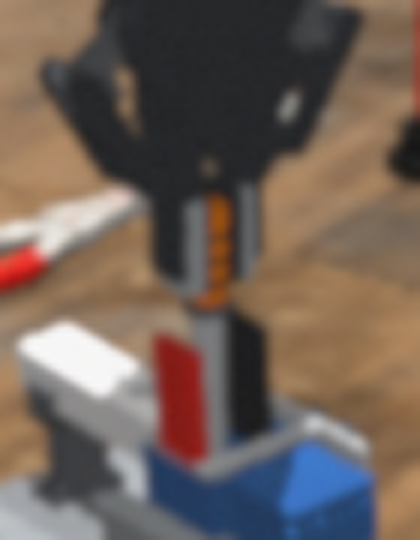

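```bash
python3 -m creep '[[[0,0,6],[0,0,0],-1],[[0,0,15],[0,0,0],-1],[[0,0,28],[0,0,0],-1],[[0,0,45],[0,0,0],-1],[[0,0,65],[0,0,0],-1],[[0,0,85],[0,0,0],-1],[[0,0,100],[0,0,0],-1],[[0,0,100],[0,0,0],-1],[[0,0,100],[0,0,0],-1]]'
python3 - <<'E'
from h import *
s=arm.read_state();print(s["position"],s["gripper_width"],s["contact_force"])
for n,r,f in(("scene",(290,150,380,290),4),("top",(270,210,350,310),6)):crop(n,r,f,f"pics/{n}3.png")
E
```

```text
clock: 3.7
position: [478.7, 40.7, 242.9]
ee_rot: [-0.577, -0.409, 0.408, 0.577]
contact_force: [-0.6, 0.2, -1.5]
gripper_width: 14.3
[478.68295071  40.65001919 242.8850225 ] 14.320773652271752 [-0.60331188  0.19700975 -1.45750712]
```

View pics/scene3.png

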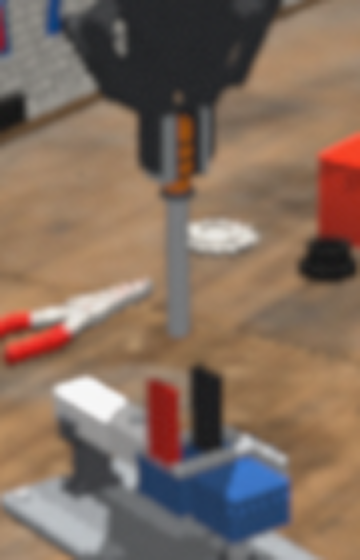

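View pics/top3.png

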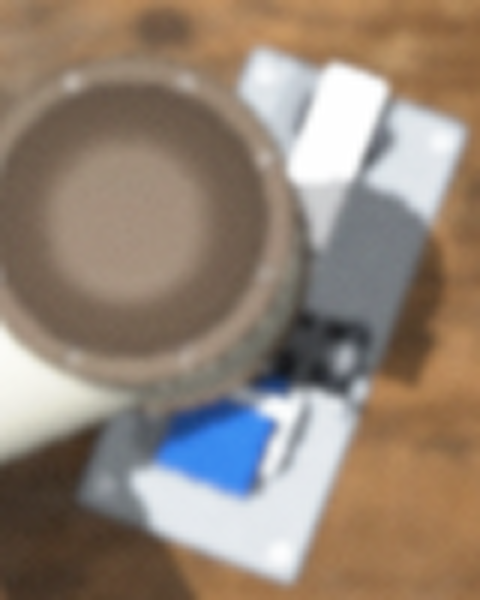

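```bash
python3 -m creep '[[[0,-25,0],[0,0,0],-1],[[0,-60,0],[0,0,0],-1],[[-1,-100,0],[0,0,0],-1],[[-1,-140,0],[0,0,0],-1],[[-2,-180,0],[0,0,0],-1],[[-2,-215,0],[0,0,0],-1],[[-3,-245,-10],[0,0,0],-1],[[-3,-263,-25],[0,0,0],-1],[[-3,-272,-40],[0,0,0],-1],[[-3,-272,-50],[0,0,0],-1],[[-3,-272,-60],[0,0,0],-1],[[-3,-272,-60],[0,0,0],-1]]'
python3 - <<'E'
from h import *
print(plane("scene",334.5,233.2,153))
s=arm.read_state();print(s["position"],s["gripper_width"],s["contact_force"])
for n,r,f in(("scene",(360,160,430,270),5),("top",(370,230,450,310),6)):crop(n,r,f,f"pics/{n}4.png")
E
```

```text
clock: 4.8
position: [474.1, -230.7, 179.5]
ee_rot: [-0.575, -0.407, 0.41, 0.579]
contact_force: [0.7, 0.7, -0.7]
gripper_width: 13.9
[474.17512519  45.07299365 153.        ]
[ 474.14071571 -230.67042332  179.4542479 ] 13.947693455237472 [ 0.65790148  0.69420817 -0.74622908]
```

View pics/scene4.png

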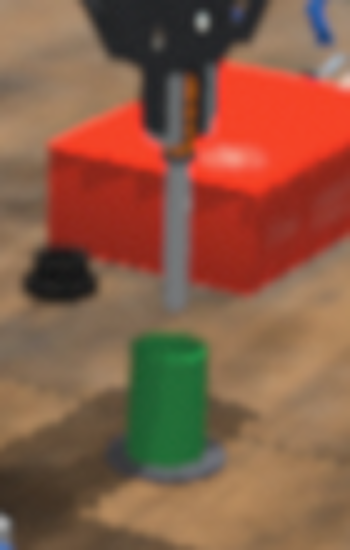

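View pics/top4.png

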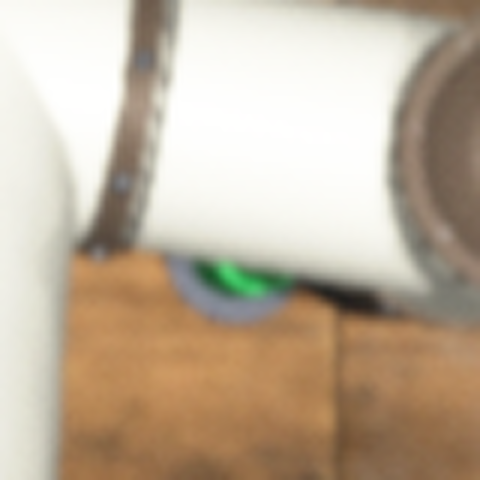

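Run:
```python
from h import *
p,d=arm.get_image("scene")
for z in (90,112,135,152,170,195):print(z,proj("scene",np.r_[474.1,-230.7,z]).round(2))
g=p.astype(int)
for v in range(190,226,3):print(v,g[v,388:404].sum(1)//3)
```

```text
90 [394.02 219.78]
112 [394.29 211.79]
135 [394.57 203.33]
152 [394.78 197.01]
170 [395.01 190.26]
195 [395.32 180.77]
190 [117 116 118 110  89  78  78  79  78  84 110 128 136 142 147 154]
193 [ 99 101 105 112 123 121 117 119 123 132 126 122 126 131 135 139]
196 [ 71  70  69  78  94 109 118 120 115 102  89  87  93  98 101 104]
199 [ 70  71  74  84  97 110 118 120 114  97  79  71  71  71  72  70]
202 [ 76  77  77  85  99 111 118 119 112  96  78  73  75  76  78  79]
205 [ 76  74  76  87 102 112 118 119 114  98  81  77  77  78  78  79]
208 [ 72  73  75  85 101 113 119 118 113  97  79  75  76  75  75  77]
211 [ 70  69  72  84 102 113 118 119 115  97  76  72  72  73  73  74]
214 [102  96  91  94 107 114 118 116 109  91  75  70  70  71  71  71]
217 [114 112 109 107 109 115 118 116 112 104 100 101  99  92  86  83]
220 [107 106 104 104 105 107 108 106 103 101  98  99  99  98  98  97]
223 [107 105 104 102 101 101 104 106 110 112 112 111 111 113 114 114]
```

```bash
python3 -m creep '[[[0.5,-0.5,-10],[0,0,0],-1],[[1,-1,-25],[0,0,0],-1],[[1,-1,-40],[0,0,0],-1],[[1,-1,-55],[0,0,0],-1],[[1,-1,-68],[0,0,0],-1],[[1,-1,-76],[0,0,0],-1],[[1,-1,-80],[0,0,0],-1],[[1,-1,-82],[0,0,0],-1],[[1,-1,-82],[0,0,0],-1],[[1,-1,-82],[0,0,0],-1]]'
python3 - <<'E'
from h import *
s=arm.read_state();print(s["position"],s["gripper_width"],s["contact_force"])
crop("scene",(360,160,430,270),5,"pics/scene5.png")
E
```

```text
clock: 5.78
position: [477.4, -232.7, 101.0]
ee_rot: [0.577, 0.409, -0.408, -0.577]
contact_force: [-0.9, 1.2, -1.4]
gripper_width: 14.0
[ 477.3557007  -232.74860749  100.98637694] 14.021084349905205 [-0.90932338  1.22920931 -1.37878927]
```

View pics/scene5.png

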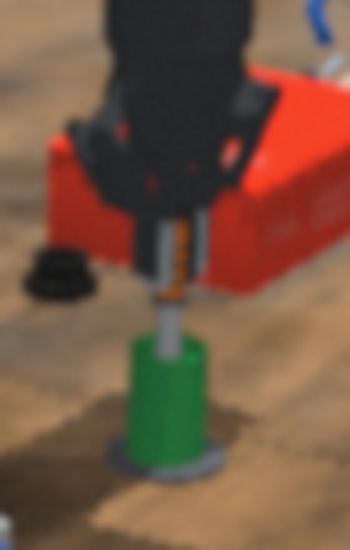

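```bash
python3 -m creep '[[[-1,0,-2],[0,0,0],-1],[[-1,0,-3],[0,0,0],-1],[[-1,0,-3],[0,0,0],-1],[[-1,0,-3],[0,0,0],-1]]';python3 -m creep '[[[0,0,-1],[0,0,0],-1],[[0,0,-2],[0,0,0],-1],[[0,0,-2],[0,0,0],-1]]'
```

```text
clock: 6.17
position: [475.7, -232.7, 97.4]
ee_rot: [0.577, 0.409, -0.409, -0.577]
contact_force: [0.1, 0.4, -0.3]
gripper_width: 14.0
clock: 6.42
position: [476.6, -233.0, 96.8]
ee_rot: [0.577, 0.409, -0.409, -0.576]
contact_force: [-0.9, 0.7, 6.0]
gripper_width: 14.9
```

```bash
python3 -m creep '[[[0,0,0],[0,0,0],-1],[[0,0,0],[0,0,0],-1]]'; python3 -m creep '[[[0,0,0],[0,0,0],-0.5],[[0,0,0],[0,0,0],-0.3],[[0,0,0],[0,0,0],-0.1],[[0,0,0],[0,0,0],0],[[0,0,0],[0,0,0],0.2],[[0,0,0],[0,0,0],0.2],[[0,0,0],[0,0,0],0.2]]'
python3 - <<'E'
from h import *
crop("scene",(360,160,430,270),5,"pics/scene6.png")
E
```

```text
clock: 6.58
position: [476.5, -233.0, 96.8]
ee_rot: [0.578, 0.409, -0.409, -0.576]
contact_force: [-0.3, 0.1, 7.5]
gripper_width: 14.4
clock: 7.17
position: [475.7, -232.7, 95.2]
ee_rot: [-0.577, -0.409, 0.409, 0.577]
contact_force: [0.6, 0.5, -0.8]
gripper_width: 51.4
```

View pics/scene6.png

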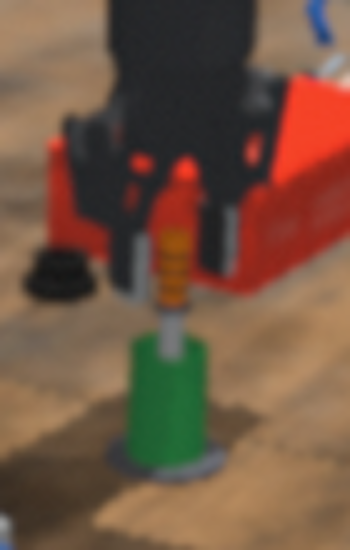

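```bash
python3 -m creep '[[[0,0,15],[0,0,0],0.3],[[0,0,45],[0,0,0],0.6],[[0,0,80],[0,0,0],1],[[0,0,110],[0,0,0],1],[[0,30,110],[0,0,0],1],[[0,68,110],[0,0,0],1],[[0,108,110],[0,0,0],1],[[0,148,110],[0,0,0],1],[[0,188,110],[0,0,0],1],[[0,225,110],[0,0,0],1],[[0,250,110],[0,0,0],1],[[0,263,110],[0,0,0],1]]'; python3 -m creep '[[[0,0,0],[0,0,0],1],[[0,0,0],[0,0,0],1],[[0,0,0],[0,0,0],1]]'
python3 - <<'E'
from h import *
p,d=arm.get_image("scene");crop("scene",(280,160,420,290),4,"pics/scene7.png",p)
g=p
r=mask(p,(0,150,60),(6,255,255),(315,235,333,268));print("red",cen(r)); ys,xs=np.nonzero(r);print(xs.min(),xs.max(),ys.min(),ys.max())
x=np.array([.9435,-.3315]);y=np.array([.3315,.9435])
m=np.array([475.3,30.1])
for nm,b,z in(("pad outer mid",26,98),("pad top outer",26,125),("pad top in",18,125),("post top out",-12,125),("post top in",-4,125)):
  print(nm,[proj("scene",np.r_[m+a*x+b*y,z]).round(1) for a in(-12,12)])
print(p[240:258:2,322:350].tolist()[4])
E
```

```text
clock: 8.22
position: [475.7, 33.1, 205.5]
ee_rot: [-0.576, -0.41, 0.409, 0.576]
contact_force: [0.1, 0.1, -0.6]
gripper_width: 85.6
clock: 8.47
position: [475.6, 29.8, 205.2]
ee_rot: [-0.577, -0.409, 0.409, 0.577]
contact_force: [-0.1, 0.3, 0.3]
gripper_width: 85.3
red (np.float64(329.79411764705884), np.float64(254.40196078431373), 102)
327 332 245 265
pad outer mid [array([331.9, 258.5]), array([325.4, 254.8])]
pad top outer [array([331.8, 247.3]), array([325.2, 243.7])]
pad top in [array([334.7, 246.3]), array([328.2, 242.8])]
post top out [array([345.6, 242.8]), array([338.9, 239.4])]
post top in [array([342.7, 243.8]), array([336.1, 240.3])]
[[166, 140, 116], [162, 137, 111], [160, 136, 110], [154, 123, 101], [145, 96, 78], [137, 58, 48], [133, 33, 26], [134, 28, 23], [136, 28, 23], [143, 28, 24], [151, 33, 27], [155, 46, 37], [154, 81, 66], [151, 113, 94], [136, 115, 96], [98, 85, 72], [55, 48, 44], [32, 31, 32], [29, 29, 30], [30, 31, 31], [29, 29, 31], [30, 31, 32], [41, 36, 34], [84, 66, 49], [126, 97, 68], [141, 108, 75], [141, 109, 75], [143, 110, 76]]
```

View pics/scene7.png

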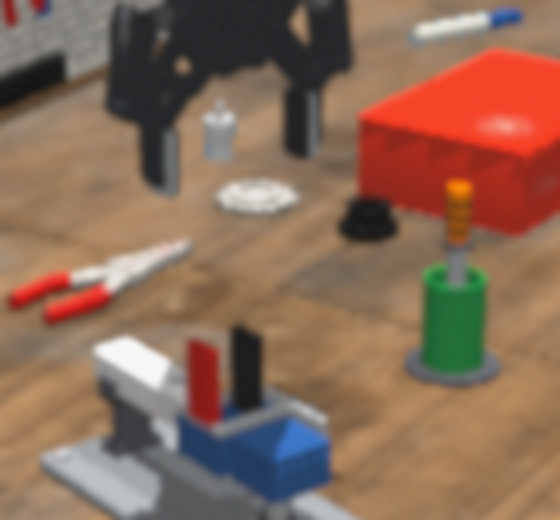

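```bash
python3 -m creep '[[[0,0,-30],[0,0,0],1],[[0,0,-60],[0,0,0],1],[[0,0,-85],[0,0,0],1],[[0,0,-105],[0,0,0],1],[[0,0,-116],[0,0,0],1],[[0,0,-116],[0,0,0],1],[[0,0,-116],[0,0,0],1]]'
python3 - <<'E'
from h import *
crop("scene",(290,170,380,290),5,"pics/scene8.png")
print(arm.read_state()["contact_force"])
E
```

```text
clock: 9.1
position: [475.8, 29.3, 89.1]
ee_rot: [-0.577, -0.408, 0.409, 0.577]
contact_force: [-0.1, 0.0, -0.7]
gripper_width: 85.4
[ 0.40063256 -0.36966557 -0.37465143]
```

View pics/scene8.png

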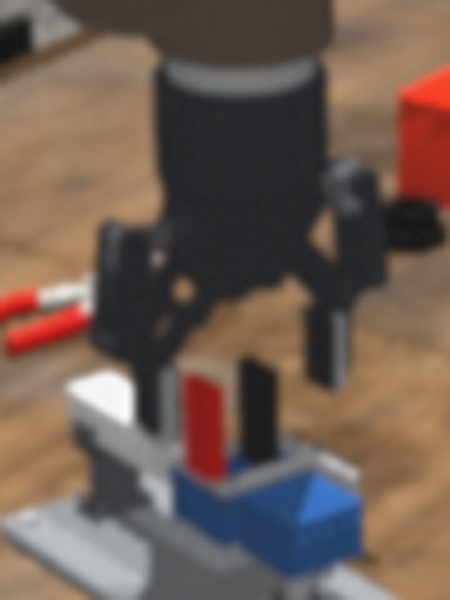

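```bash
python3 -m creep '[[[0,0,0],[0,0,0],0.6],[[0,0,0],[0,0,0],0.3],[[0,0,0],[0,0,0],0],[[0,0,0],[0,0,0],-0.3],[[0,0,0],[0,0,0],-0.6],[[0,0,0],[0,0,0],-1],[[0,0,0],[0,0,0],-1],[[0,0,0],[0,0,0],-1],[[0,0,0],[0,0,0],-1],[[0,0,0],[0,0,0],-1],[[0,0,0],[0,0,0],-1],[[0,0,0],[0,0,0],-1]]'
python3 - <<'E'
from h import *
crop("scene",(290,170,380,290),5,"pics/scene9.png")
s=arm.read_state();print(s["contact_force"],s["wrist_torque"],s["gripper_width"])
E
```

```text
clock: 10.15
position: [476.3, 29.8, 90.6]
ee_rot: [0.577, 0.409, -0.409, -0.576]
contact_force: [-0.2, -1.4, 7.4]
gripper_width: 22.1
[-0.31246892 -3.0608819   6.57776805] [-0.8684884   0.0725237  -0.06883591] 22.03626027108181
```

View pics/scene9.png

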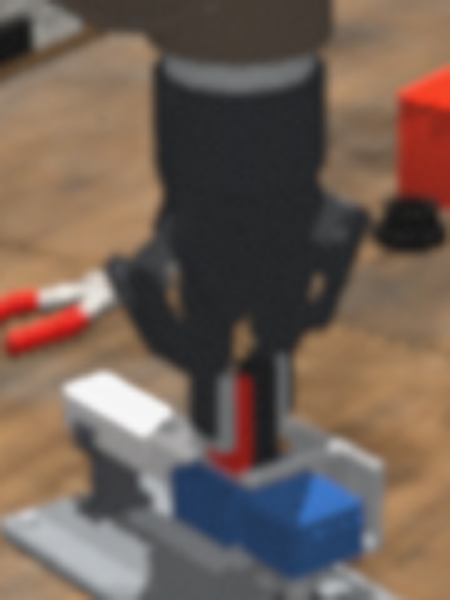

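```bash
python3 -m creep '[[[0,0,3],[0,0,0],-1],[[0,0,6],[0,0,0],-1],[[0,0,10],[0,0,0],-1],[[0,0,15],[0,0,0],-1],[[0,0,21],[0,0,0],-1],[[0,0,27],[0,0,0],-1],[[0,0,33],[0,0,0],-1],[[0,0,33],[0,0,0],-1]]'
python3 - <<'E'
from h import *
crop("scene",(280,150,380,300),4,"pics/scene10.png")
s=arm.read_state();print(s["contact_force"],s["wrist_torque"],s["gripper_width"])
E
```

```text
clock: 10.87
position: [476.7, 30.7, 123.9]
ee_rot: [0.577, 0.41, -0.408, -0.577]
contact_force: [0.8, 0.0, -3.8]
gripper_width: 22.3
[ 0.47176224  1.35783548 -3.99505783] [0.03390266 0.00566242 0.053225  ] 22.2829268481073
```

View pics/scene10.png

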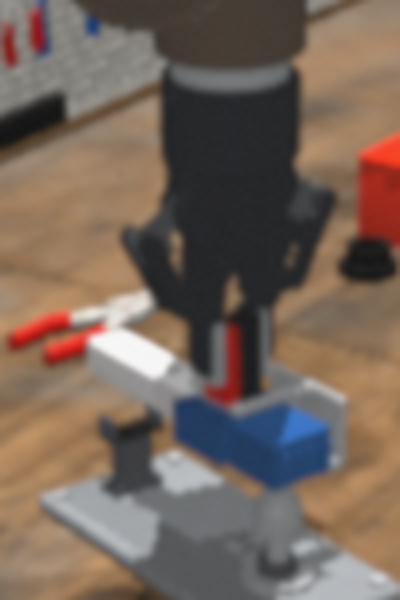

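Coupler is off the ball, carrying about 4 N, tongue level. I'll continue up to about 80 mm.

```bash
python3 -m creep '[[[0,0,5],[0,0,0],-1],[[0,0,12],[0,0,0],-1],[[0,0,20],[0,0,0],-1],[[0,0,29],[0,0,0],-1],[[0,0,38],[0,0,0],-1],[[0,0,44],[0,0,0],-1],[[0,0,48],[0,0,0],-1],[[0,0,48],[0,0,0],-1],[[0,0,48],[0,0,0],-1],[[0,0,48],[0,0,0],-1]]'
python3 - <<'E'
from h import *
p,d=arm.get_image("scene");crop("scene",(280,130,420,300),3.5,"pics/scene11.png",p);t,dt=arm.get_image("top");cv2.imwrite("pics/top11.png",t[:,:,::-1])
s=arm.read_state();print(s["contact_force"],s["wrist_torque"],s["gripper_width"],s["joint_vel"].round(3))
E
```

```text
clock: 11.75
position: [475.4, 30.2, 169.9]
ee_rot: [-0.577, -0.408, 0.409, 0.577]
contact_force: [-0.1, 0.2, -3.0]
gripper_width: 22.3
[ 1.04674504 -0.43664159 -3.84982026] [ 0.04536337  0.04980512 -0.01017943] 22.365697820093988 [ 0.     0.002  0.003  0.     0.001 -0.001]
```

View pics/scene11.png

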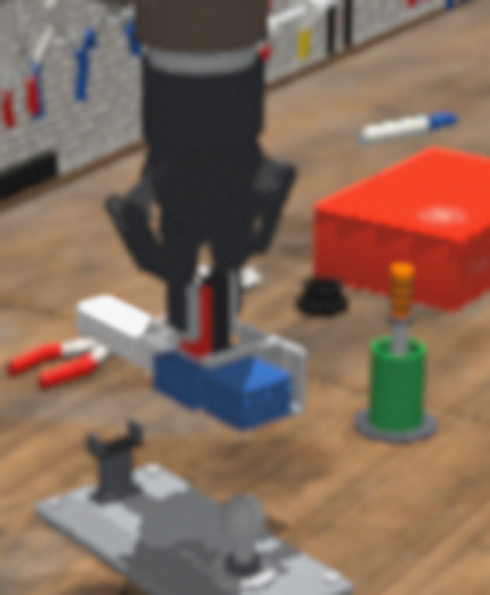

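View pics/top11.png

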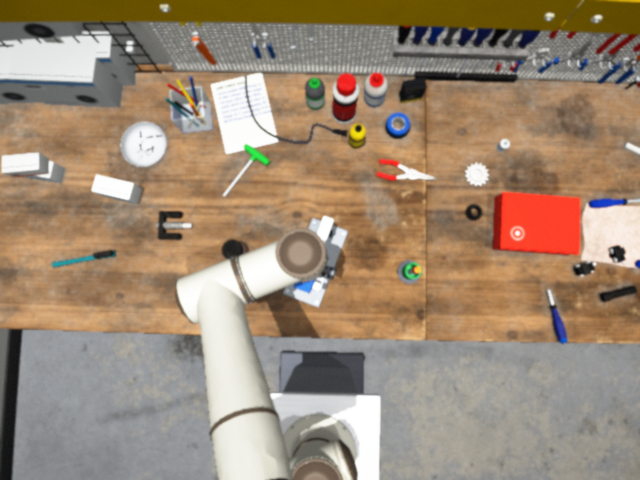

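Run:
```python
from h import *
p,d=arm.get_image("scene")
d0=np.load("pics/scene0.npy")
# tongue-axis points now and before, via prior pose prediction (raise 81)
x=np.array([.9435,-.3315]);m=np.array([475.3,30.1])-3*np.array([.3315,.9435])
for nm,dd,h in(("before",d0,0),("now",d,81)):
  for a in(55,70,85,100,112):
    u,v=proj("scene",np.r_[m+a*x,78+h]);u,v=int(round(u)),int(round(v))
    print(nm,a,(u,v),depthpt("scene",u,v,float(np.median(dd[v-1:v+2,u-1:u+2]))).round(1))
```

```text
before 55 (325, 253) [530.8   1.   73.6]
before 70 (321, 251) [548.5  -8.1  70.7]
before 85 (317, 249) [563.4 -13.   70.3]
before 100 (313, 247) [577.9 -16.9  70.5]
before 112 (311, 245) [589.  -24.1  70.3]
now 55 (324, 221) [538.7  -8.6 149.1]
now 70 (320, 219) [553.2 -13.4 149.4]
now 85 (316, 217) [567.7 -17.9 149.8]
now 100 (313, 215) [ 802.6 -330.2    1.1]
now 112 (310, 213) [ 8.226e+02 -3.423e+02 -5.000e-01]
```

Run:
```python
from h import *
p,d=arm.get_image("scene")
P0=np.load("pics/scene0i.npy");d0=np.load("pics/scene0.npy")
x=np.array([.9435,-.3315]);y=np.array([.3315,.9435]);o=np.array([475.3,30.1])-35*x-3*y
for nm,pp,dd,zl in(("before",P0,d0,(62,76)),("now",p,d,(138,160))):
  pts=[]
  for v in range(205,262):
    for u in range(295,335):
      if min(pp[v,u])<190 or dd[v,u]<=0:continue
      q=depthpt("scene",u,v,float(dd[v,u]))
      if zl[0]<q[2]<zl[1]:pts.append([(q[:2]-o)@x,(q[:2]-o)@y,q[2]])
  a=np.array(pts);b=a[abs(a[:,1])<16]
  A=np.c_[b[:,:2],np.ones(len(b))];c=np.linalg.lstsq(A,b[:,2],rcond=None)[0]
  print(nm,len(a),len(b),a[:,0].min().round(),a[:,0].max().round(),"slopes",c.round(3),"z@100",(c[0]*100+c[2]).round(1),"resid",(b[:,2]-A@c).std().round(2))
s=arm.read_state();print(s["clock"],s["contact_force"],s["gripper_width"])
```

```text
before 159 159 73.0 166.0 slopes [-7.0000e-03 -2.8000e-02  7.1815e+01] z@100 71.1 resid 1.51
now 130 128 92.0 165.0 slopes [-6.0000e-03 -4.0000e-03  1.5042e+02] z@100 149.8 resid 1.21
11.95 [ 0.41033364  0.33938641 -4.45099854] 22.108661337079287
```

```bash
python3 -c "
from bench import arm
print(arm.job_done())"
```

```text
the job is handed in; nothing more can be done
None
```

The hitch is uncoupled and I handed the job in at about 12 s of the 51 s allowed. The safety pin is out of the coupler and standing upright, foot down, in the green cup. I then gripped the post and paddle together, closed the latch fully and lifted the coupler straight up off the ball, where the arm still holds it.

Last checks before handing in:
- **Lift:** the depth picture shows the tongue has risen about 79 mm, while the arm reads about 80 mm.
- **Level:** the tongue's slope along its length was -0.007 when seated and is -0.006 now, so it is still level.
- **Latch:** the gripper reads 22.1 mm over post and paddle. It also read about 2 mm low on the 16 mm pin head, so this agrees with the 24 mm expected with the latch fully pulled.
- **Load:** the wrist carries about 4.4 N, which is the coupler's weight hanging free.
- **Bench:** the pictures show the pin upright in the cup, and nothing else looks to have moved.

No check failed. The wrist force stayed below about 8 N in every reading I took.

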